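# Feel the plate gap with a taper gauge

## Task

Pick up the taper gauge (steel blade, black block handle) and, with the blade lying flat on the stand's lower plate, slide it tip first and straight into the gap under the sprung upper plate until it drags snugly between the two plates and the upper plate is just beginning to lift; stop there without forcing it up further. Finish still gripping the gauge, holding it still at that depth, and leave the other things on the bench where they are.

Things in the scene. Friction and masses are not known exactly. Their poses are not given: they have to be found in the camera images.
- gauge_grip (a point): Centre of the taper gauge's black block handle, half-way up. Handle 44 long (x), 16 wide (y), 44 high (z) mm. The gauge lies loose on the bench, right way up. x points to the blade's tip, z up.
- gauge_tip (a point): Middle of the tip of the gauge's steel blade, at its underside: 132 mm ahead (+x) of gauge_grip and 22 mm below it, same axes. The blade is 14 mm wide and runs 110 mm forward from the handle's front. Flat underside, level with the handle's; the top slopes evenly from 2 mm thick at the tip to 13 mm at the handle.
- gauge: The whole gauge, 0.12 kg (30 percent more or less); origin at the middle of the handle's underside, 22 mm below gauge_grip, same axes.
- gap_mouth (a point): Point on the lower plate's flat top (40 mm above the bench), straight below the middle of the upper plate's front edge. x points into the gap, y left, z up. The lower plate juts out 30 mm (-x) in front of it as an open ledge; before the ledge is only the bench, so the handle stays in the air. The gap is 85 mm deep.
- stand: Cream base 130 (x) x 150 (y) x 28 mm with the dark steel lower plate, 130 x 130 x 12 mm, on it; bolted to the bench. Origin: centre of its underside, 35 mm behind (+x) and 40 mm below gap_mouth, same axes. Two columns, 18 mm across, stand 50 mm left and right of the middle, 50 mm in from the mouth; the orange beam on them begins 25 mm in; with its pins it reaches 120 mm above the bench.
- upper_plate: Steel upper plate, 85 (x) x 70 (y) x 12 mm; origin at the middle of its lower front edge, straight above gap_mouth. The gap differs: 4.5 to 8 mm. It moves only up, 8 mm at most, against a spring: 4.5 N to begin with, 1 N more per mm. So the blade starts to drag 25 to 60 mm in; pushing then takes 4 to 11 N. Stop before it has risen 1.5 mm (15 mm past the first drag).
- objective: Bystander: loose steel microscope objective, 34 mm across, 46 mm high; origin at the middle of its underside.
- bottle: Bystander: small loose amber bottle, 48 mm across, 85 mm high; origin at the middle of its underside.
- positioner: Bystander: loose micro-positioner block, 50 x 40 mm, 72 mm high with its screw knobs; origin at the middle of its underside.
There are look-alikes about, which are no part of the job. Several things look just like the gauge: the one meant starts farthest from the robot's base. Of the things that look like the stand, the smaller one is meant.

How it is judged:
On the way, in this order (a step that is already met when the one before it is completed fails the run):
1. the gauge is picked up: its handle centre is more than 50 mm above the bench, in the fingers (height (world z) of gauge_grip above 0.05 m and contact force between the fingers and gauge above 1 N), for 0.1 s.
2. the tip has entered the mouth of the gap from the front, by 3 to 20 mm (x of gauge_tip in the frame of gap_mouth between 0.003 and 0.02 m and y of gauge_tip in the frame of gap_mouth between -0.025 and 0.025 m and z of gauge_tip in the frame of gap_mouth below 0.0045 m), for 0.05 s.
At the end, for the whole second after the job is handed in: Gauge gripped and at rest; blade 18 mm or more in, within 25 mm of the middle, straight to 10 degrees, flat to 3.4; over 2 N on the upper plate and 0.3 N on the stand; upper plate less than 1.5 mm above its start; bystanders within 20 mm of theirs (contact force between gauge and upper_plate above 2 N and contact force between gauge and stand above 0.3 N and contact force between the fingers and gauge above 1 N and distance of upper_plate from where it was at the start of the episode below 0.0015 m and x of gauge_tip in the frame of gap_mouth above 0.018 m and y of gauge_tip in the frame of gap_mouth between -0.025 and 0.025 m and angle between the x axis of gauge_tip and the x axis of gap_mouth, either way round below 0.17 rad and angle between the z axis of gauge_tip and the z axis of gap_mouth, either way round below 0.06 rad and linear speed of gauge below 0.01 m/s and distance of each of objective, bottle, positioner from where it was at the start of the episode below 0.02 m); the arm keeps its last pose, push and grip.
It fails at once if the upper plate is forced up by more than 3 mm (distance of upper_plate from where it was at the start of the episode above 0.003 m).
It fails at once if a bystander is pushed more than 30 mm (distance of any of objective, bottle, positioner from where it was at the start of the episode above 0.03 m).
It also fails if it takes over 45 s, if anything falls off the work surface, if the arm or the gripper's body presses on something with over 40 N, if the wrist force passes 120 N, or if a joint passes its speed limit or range.

## Robot

A 6-joint arm with a two-finger parallel gripper is mounted at the origin on the work surface. World frame = base frame: x ahead of the robot, y to its left, z up, the work surface at z = 0. Lengths are in m, angles in rad, forces in N, time in s.
With the tool pointing down it reaches from about 0.35 to 0.975 m from the base axis. Payload 17.4 kg.
Tool frame: the origin (TCP) lies midway between the tips of the shut fingers; the grasp point (between the pads) lies 19 mm behind it; z points along the fingers, x is the direction in which the jaws open and shut, and the axes are right-handed (so a half turn about z gives the same grasp; the last joint's range is limited). The gripper opens to 85 mm and grips with 20 to 120 N. Pads are 22 mm wide; open, the fingers measure 114 mm over their backs; the gripper's body (76 mm by 85 mm) begins 54 mm behind the grasp point. The pads swing forward as they close: fully open they stand 13 mm farther back than shut.
Start: joints at [-1.191, 0.116, 1.442, -0, 1.584, -0.038], TCP at [0.274, -0.617, 0.231] pointing down, gripper open.
Joint ranges: [-2.83, 2.83], [-0.83, 2.19], [0.07, 2.5], [-1.14, 4.28], [0.01, 3], [-2.97, 2.97]. Speed limits (rad/s): [1.89, 1.89, 2.22, 3.14, 3.14, 3.14].

## Interface

Orientations are given as [roll, pitch, yaw] about the fixed x, y, z axes, in that order (R = Rz(yaw) Ry(pitch) Rx(roll)).
In Python, from rig import sense, read_camera, sign_off gives the robot as it stands.
- The arm moves only by the tool drive_tool, never from a script. Its argument "targets" is a list of rows, each a list of 3 entries, a list of its own where there are three numbers: the finger opening in mm, from 0 to 85.4, then the shift along the tool's x, y, z in mm, then the turn, a rotation vector about the tool's x, y, z in degrees. In form: [[gripper, [tx, ty, tz], [wx, wy, wz]], ...]. A call has 1 to 20 rows; each row is the pose to reach, as a shift and turn from the pose commanded when the call began, along the tool's axes at that moment; what a row does not reach only later rows make up. A row lasts 1/12 s, in which the tool goes at most 41.7 mm and 7.16 degrees, less where a joint would pass 70% of its speed; a pose out of reach is approached as far as the arm can. A call with a gripper value outside its range is refused whole. The fingers move at their own pace and stop on an object; "force" is the grip in N (left out, the last holds). Time passes only in rows, so rows that repeat a pose let the fingers close. It gives the time, the measured TCP pose, the force and the opening at its end, in the units of the state.
- sense(): the state, without advancing time (a new reading comes with each control period).
- read_camera(name): name is "side" or "top"; returns a dict with "color" (480x640x3 uint8, blue, green, red), "camera_matrix" (3x3 intrinsics, pixels), "distortion" ([k1, k2, p1, p2, k3] as OpenCV has them; the pictures are not rectified), "position" and "rotation" of the camera in the world. Camera axes: x right, y down, z forward; pixel columns grow to the right and rows downward; lengths in m; the calibration is good to about 2 mm. A picture is of the moment at which its call begins. There is no depth.
- sign_off(): hands the job in, once; it reports no verdict.
The state is a dict: "time_s": time; "joint_pos": joint angles; "joint_velocities": joint speeds; "joint_torque": joint torques, N m; "position": TCP position; "eef_rot": TCP orientation; "ft_force": force on the tool from outside, world axes, zero at the start; "wrist_torque": the same for the moment, N m; "opening": opening from 0.0 (shut) to 1.0 (fully open).
Only numpy, scipy, OpenCV 4.12 (cv2) and the standard library are available. Lean on these libraries where they do the work, as an engineer would, in place of code of your own. Each camera call takes 0.05 s, during which the arm holds its last target. There are 200 camera calls.

## Working session

There is one attempt and no reset: what is moved stays moved. The work goes in short steps, Python scripts to look and compute and a tool call to move; the robot and the scene stay as the last step left them, time stands still between calls to the robot, and variables do not carry over. Pictures are saved under pics/ and viewed, about 8 in all and at most 12, crops included, and the job is handed in when it is done.

Besides the shell and the picture viewer there is one more tool, called after "Call:" as name(argument=value, ...) on one line, values as JSON. drive_tool: Moves the arm, as the interface text tells. Its arguments: {"type":"object","properties":{"targets":{"type":"array"},"force":{"type":"number"}},"required":["targets"]}

```bash
mkdir -p pics; cat > h.py <<'E'
import numpy as np, cv2
from rig import sense, read_camera, sign_off
def ray(c,uv):
    p=cv2.undistortPoints(np.array(uv,float).reshape(-1,1,2),np.array(c["camera_matrix"]),np.array(c["distortion"])).reshape(-1,2)
    d=np.c_[p,np.ones(len(p))]@np.array(c["rotation"]).T
    return np.array(c["position"]),d
def onz(c,uv,z):
    o,d=ray(c,uv); return o+d*((z-o[2])/d[:,2])[:,None]
def proj(c,P):
    R=np.array(c["rotation"]); t=-R.T@np.array(c["position"])
    return cv2.projectPoints(np.array(P,float).reshape(-1,1,3),cv2.Rodrigues(R.T)[0],t,np.array(c["camera_matrix"]),np.array(c["distortion"]))[0].reshape(-1,2)
E
python3 - <<'E'
from h import *
s=sense();print(s)
for n in("top","side"):
    c=read_camera(n);print(n,c["position"],c["rotation"],c["camera_matrix"],c["distortion"]);cv2.imwrite(f"pics/{n}0.png",c["color"])
E
```

```text
{'time_s': 0.0, 'joint_pos': array([-1.19077277e+00,  1.16516250e-01,  1.44226126e+00,  3.62737715e-05,
        1.58400205e+00, -3.77895687e-02]), 'joint_velocities': array([-4.45265463e-04,  2.57795904e-03, -1.19581302e-03, -7.34403723e-05,
       -4.50998226e-05, -1.49703611e-03]), 'joint_torque': array([ 3.03612418e-03, -7.31994939e+01, -6.32490563e+01,  8.23004734e-05,
        6.40314494e-03,  5.74439142e-06]), 'position': array([ 0.27382843, -0.6167586 ,  0.23054425]), 'eef_rot': array([-3.14151157e+00,  1.18468732e-03, -1.15298270e+00]), 'ft_force': array([-0.38764133, -0.0389606 ,  0.36924898]), 'wrist_torque': array([-0.07316812,  0.01425546, -0.03197463]), 'opening': 1.0026592515780697}
top [0.46411763 0.01855313 1.20415199] [-3.08542528  0.00768733 -1.57315623] [[547.81312739   0.         320.65604975]
 [  0.         547.81312739 238.88909031]
 [  0.           0.           1.        ]] [0.00264261 0.         0.         0.         0.        ]
side [0.32633605 0.68940423 0.87067852] [-2.42193982 -0.00896225 -2.84052256] [[556.27231833   0.         325.304345  ]
 [  0.         556.27231833 229.83359387]
 [  0.           0.           1.        ]] [-0.07495707  0.          0.          0.          0.        ]
```

View pics/top0.png

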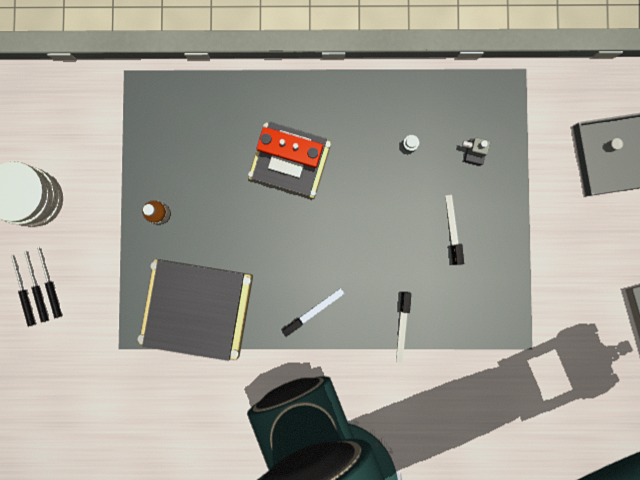

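View pics/side0.png

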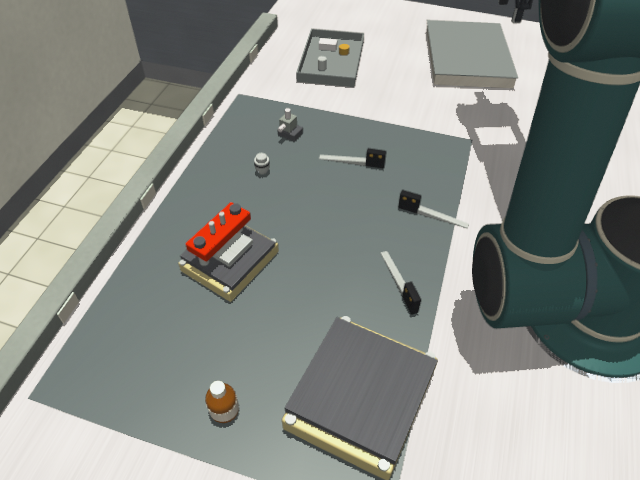

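```bash
cat >> h.py <<'E'
from scipy.spatial.transform import Rotation as Ro
_rc=read_camera
def read_camera(n):
    c=dict(_rc(n)); c["rotation"]=Ro.from_euler("xyz",c["rotation"]).as_matrix(); return c
E
python3 - <<'E'
from h import *
c=read_camera("top");im=c["color"]
for nm,h,t in(("A",(456,250),(449,196)),("B",(404,300),(400,360)),("C",(291,327),(342,292))):
    H=onz(c,h,.044)[0];T=onz(c,t,.001)[0];print(nm,H,np.hypot(*H[:2]),T,np.linalg.norm((H-T)[:2]))
s=read_camera("side");print(proj(s,onz(c,(456,250),.044)),proj(c,[[.4,0,0],[.8,0,0]]))
def cr(i,x,y,w,h,k): return cv2.resize(i[y:y+h,x:x+w],None,fx=k,fy=k,interpolation=cv2.INTER_CUBIC)
a=cr(im,420,185,75,100,4);b=cr(im,240,110,100,100,4)
d=cr(s["color"],170,195,120,110,3.3);e=cr(s["color"],310,135,90,50,4)
o=np.zeros((600,800,3),np.uint8)
for i,x,y in((a[:400],0,0),(b,300,0)): o[y:y+i.shape[0],x:x+i.shape[1]]=i
o[400:600,0:360]=e
cv2.imwrite("pics/crop1.png",o)
cv2.imwrite("pics/crop2.png",cr(s["color"],170,195,120,110,5))
E
```

```text
A [ 0.50504252 -0.25880782  0.044     ] 0.567493992760119 [ 0.62572776 -0.25561093  0.001     ] 0.12072757383610294
B [ 0.40002055 -0.1478488   0.044     ] 0.4264688837242678 [ 0.26808201 -0.14391859  0.001     ] 0.13199705943690115
C [0.34396578 0.0901209  0.044     ] 0.3555759241734949 [ 0.41531403 -0.01876691  0.001     ] 0.13018112953743802
[[370.94284128 152.21437855]] [[333.43694847 299.02647546]
 [332.7794254  118.71372801]]
```

View pics/crop1.png

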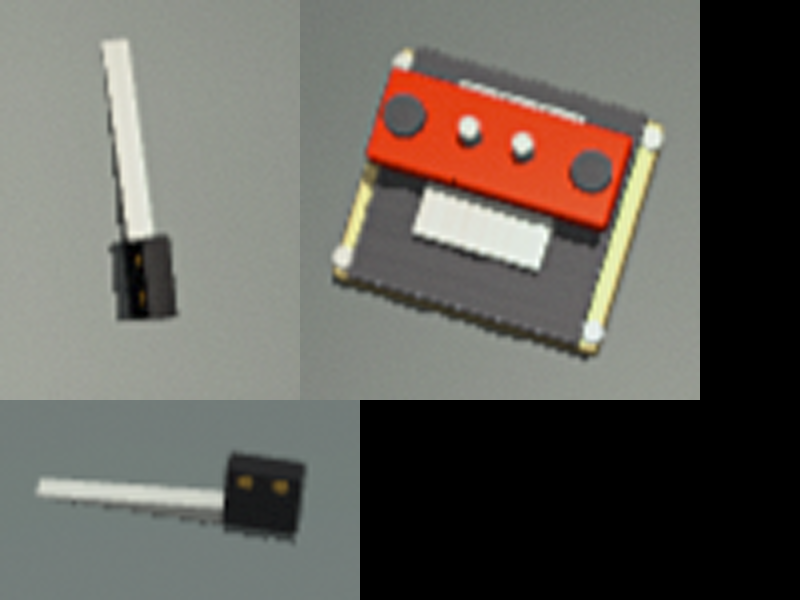

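View pics/crop2.png

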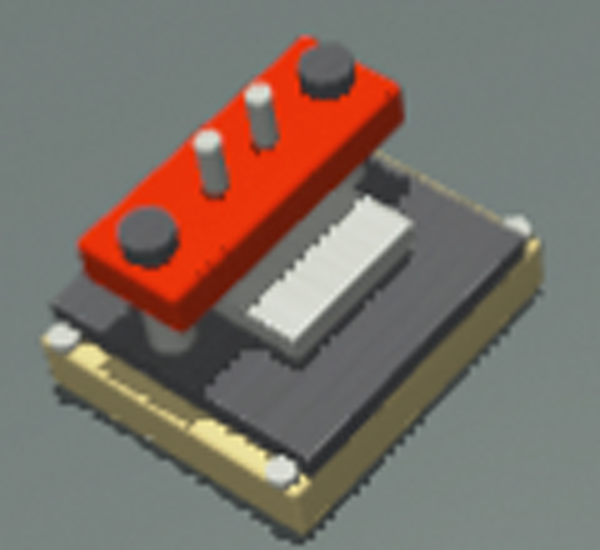

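```bash
python3 - <<'E'
from h import *
t=read_camera("top");s=read_camera("side")
f=lambda p,k,o:(np.array(p,float)+.5)/k-.5+o
def tri(a,b):
    o1,d1=ray(t,a);o2,d2=ray(s,b);d1=d1[0];d2=d2[0]
    k=np.linalg.lstsq(np.c_[d1,-d2],o2-o1,rcond=None)[0];p=o1+k[0]*d1;q=o2+k[1]*d2
    return (p+q)/2*1000,np.linalg.norm(p-q)*1000
A=lambda p:f(p,4,(420,185));B=lambda p:f(p,4,(240,110));S=lambda p:f(p,5,(170,195));E=lambda p:f(np.array(p)-(0,400),4,(310,135))
print("htop corners",(onz(t,[A(p) for p in((145,238),(171,235),(147,319),(177,316))],.044)*1000).round(1))
print("tip",onz(t,A((114,40)),.002)*1000,"root",onz(t,A((139.5,237)),.013)*1000)
print("side htop corners",(onz(s,[E(p) for p in((234,455),(305,465),(300,477),(228,470))],.044)*1000).round(1), "tip",onz(s,E((38,487)),.001)*1000)
for n,a,b in(("upL",(412,235),(295,345)),("upR",(540,270),(412,225)),("loL",(340,271),(310,460)),("loR",(583,345),(525,240))):print(n,tri(B(a),S(b)))
print((onz(t,[B(p) for p in((412,235),(540,270))],.0585)*1000).round(1),(onz(s,[S(p) for p in((295,345),(412,225))],.0585)*1000).round(1))
# plate lower masks: base outer corners balls
print("lo top",(onz(t,[B(p) for p in((340,271),(583,345))],.04)*1000).round(1),(onz(s,[S(p) for p in((310,460),(525,240))],.04)*1000).round(1))
E
```

```text
htop corners [[ 517.5 -258.7   44. ]
 [ 519.  -272.5   44. ]
 [ 474.7 -259.1   44. ]
 [ 476.2 -274.9   44. ]]
tip [[ 628.6482044  -253.50573222    2.        ]] root [[ 519.45537935 -263.18363026   13.        ]]
side htop corners [[ 514.4 -269.7   44. ]
 [ 473.9 -273.8   44. ]
 [ 474.3 -262.8   44. ]
 [ 514.4 -256.1   44. ]] tip [[ 626.98972705 -256.08063272    1.        ]]
upL (array([ 745.22738402,  -17.47060142, -165.81487773]), np.float64(54.76175821220523))
upR (array([ 720.42582987,  -98.68375776, -160.91621706]), np.float64(51.56561389917856))
loL (array([ 724.15981514,   27.02633412, -189.8515961 ]), np.float64(49.62779278398121))
loR (array([ 676.24517607, -129.18659652, -190.54301691]), np.float64(49.941688861992525))
[[677.4 -19.5  58.5]
 [658.5 -86.8  58.5]] [[675.8 140.7  58.5]
 [656.6  73.7  58.5]]
lo top [[ 661.5   18.5   40. ]
 [ 621.2 -111.1   40. ]] [[657.2 175.3  40. ]
 [619.3  53.4  40. ]]
```

```bash
python3 - <<'E'
from h import *
t=read_camera("top");s=read_camera("side")
f=lambda p,k,o:(np.array(p,float)+.5)/k-.5+o
B=lambda p:f(np.array(p)-(300,0),4,(240,110));S=lambda p:f(p,5,(170,195))
print("up top .0585",(onz(t,[B(p) for p in((412,235),(540,270))],.0585)*1000).round(1),(onz(s,[S(p) for p in((295,345),(412,225))],.0585)*1000).round(1))
print("lo top",(onz(t,[B(p) for p in((340,271),(583,345))],.04)*1000).round(1),(onz(s,[S(p) for p in((310,460),(525,240))],.04)*1000).round(1))
# stand corners balls at base corners z~.03
P=onz(t,[B(p) for p in((402,62),(652,137),(592,332),(342,258))],.03)*1000;print("balls",P.round(1),P.mean(0))
z=sense();print(z["position"],Ro.from_euler("xyz",z["eef_rot"]).as_matrix().round(4),z["time_s"])
E
```

```text
up top .0585 [[678.  138.8  58.5]
 [659.1  71.2  58.5]] [[675.8 140.7  58.5]
 [656.6  73.7  58.5]]
lo top [[662.1 179.3  40. ]
 [621.8  49.1  40. ]] [[657.2 175.3  40. ]
 [619.3  53.4  40. ]]
balls [[778.2 147.5  30. ]
 [736.4  11.8  30. ]
 [630.2  44.5  30. ]
 [670.9 179.7  30. ]] [703.90399397  95.88782715  30.        ]
[ 0.27382981 -0.61693777  0.23118733] [[ 4.057e-01 -9.140e-01 -1.000e-04]
 [-9.140e-01 -4.057e-01  2.000e-04]
 [-2.000e-04  0.000e+00 -1.000e+00]] 0.4
```

Gauge A (handle at px 460,254; 0.567 m from the base) is the farthest; B (404,300) and C (291,327) are nearer, at 0.43 m and 0.36 m. The crop confirms that A has a black block and a steel blade, with its tip pointing away at px (448,195). The stand is the smaller one, with the orange beam at px (290,160); the big dark one at (195,310) is the look-alike. The mouth is at about (668.5,106) mm with yaw −16.8°.

Call:
drive_tool(targets=[[85,[-230,-346,111],[0,0,18.9]],[85,[-230,-346,111],[0,0,18.9]],[85,[-230,-346,111],[0,0,18.9]],[85,[-230,-346,111],[0,0,18.9]],[85,[-230,-346,111],[0,0,18.9]],[85,[-230,-346,111],[0,0,18.9]],[85,[-230,-346,111],[0,0,18.9]],[85,[-230,-346,111],[0,0,18.9]],[85,[-230,-346,111],[0,0,18.9]],[85,[-230,-346,111],[0,0,18.9]],[85,[-230,-346,111],[0,0,18.9]],[85,[-230,-346,111],[0,0,18.9]],[85,[-230,-346,111],[0,0,18.9]],[85,[-230,-346,111],[0,0,18.9]],[85,[-230,-346,111],[0,0,18.9]],[85,[-230,-346,111],[0,0,18.9]]], force=40)

```text
time_s: 1.73
position: [0.4964, -0.2674, 0.1207]
eef_rot: [-3.141, -0.0, -1.484]
ft_force: [0.2, -0.3, -0.8]
opening: 0.995
```

Call:
drive_tool(targets=[[85,[-1,0,30],[0,0,0]],[85,[-1,0,60],[0,0,0]],[85,[-1,0,90],[0,0,0]],[85,[-1,0,105],[0,0,0]],[85,[-1,0,112],[0,0,0]],[85,[-1,0,112],[0,0,0]],[85,[-1,0,112],[0,0,0]],[30,[-1,0,112],[0,0,0]],[30,[-1,0,112],[0,0,0]],[30,[-1,0,112],[0,0,0]],[10,[-1,0,112],[0,0,0]],[10,[-1,0,112],[0,0,0]],[10,[-1,0,112],[0,0,0]],[10,[-1,0,112],[0,0,0]],[10,[-1,0,112],[0,0,0]],[10,[-1,0,112],[0,0,0]],[10,[-1,0,112],[0,0,0]],[10,[-1,0,112],[0,0,0]]], force=40)

```text
time_s: 3.23
position: [0.4969, -0.2654, 0.0086]
eef_rot: [-3.141, -0.0, -1.483]
ft_force: [-1.5, 0.5, 5.5]
opening: 0.184
```

Call:
drive_tool(targets=[[8,[0,0,0],[0,0,0]],[8,[0,0,0],[0,0,0]],[8,[0,0,-10],[0,0,0]],[8,[0,0,-30],[0,0,0]],[8,[0,0,-55],[0,0,0]],[8,[0,0,-80],[0,0,0]],[8,[0,0,-95],[0,0,0]],[8,[0,0,-100],[0,0,0]],[8,[0,0,-100],[0,0,0]],[8,[0,0,-100],[0,0,0]],[8,[0,0,-100],[0,0,0]]], force=70)

```text
time_s: 4.15
position: [0.4962, -0.265, 0.1068]
eef_rot: [3.14, 0.001, -1.483]
ft_force: [0.6, -1.2, -1.7]
opening: 0.176
```

```bash
python3 - <<'E'
from h import *
s=sense();print(s["position"],s["eef_rot"],s["ft_force"],s["opening"],s["time_s"])
t=read_camera("top");c=read_camera("side")
def cr(i,x,y,w,h,k): return cv2.resize(i[y:y+h,x:x+w],None,fx=k,fy=k,interpolation=cv2.INTER_CUBIC)
cv2.imwrite("pics/lift.png",np.hstack([cr(t["color"],420,150,100,150,4),cr(c["color"],280,60,100,150,4)]))
E
```

```text
[ 0.49615009 -0.26503296  0.10683504] [ 3.13994464e+00  1.14705181e-03 -1.48289300e+00] [ 0.55902539 -1.20723282 -1.66449399] 0.17575442409485995 4.15
```

View pics/lift.png

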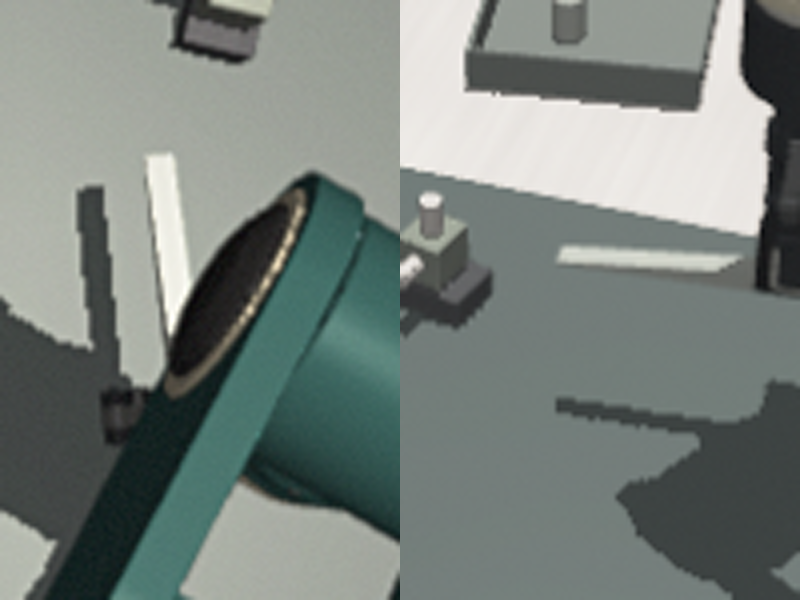

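```bash
cat >> h.py <<'E'
def tri(t,a,s,b):
    o1,d1=ray(t,a);o2,d2=ray(s,b);d1=d1[0];d2=d2[0]
    k=np.linalg.lstsq(np.c_[d1,-d2],o2-o1,rcond=None)[0];p=o1+k[0]*d1;q=o2+k[1]*d2
    return (p+q)/2*1000,np.linalg.norm(p-q)*1000
E
python3 - <<'E'
from h import *
t=read_camera("top");s=read_camera("side")
f=lambda p,o:(np.array(p,float)+.5)/4-.5+o
T=lambda p:f(p,(420,150));S=lambda p:f(np.array(p)-(400,0),(280,60))
print(tri(t,T((160,155)),s,S((558,255))))
a=onz(t,[T((160,155)),T((147,157)),T((174,153))],.099)*1000
b=onz(t,[T((182,285))],.106)*1000
print(a,b,np.degrees(np.arctan2(*(a[0]-b[0])[[1,0]])))
z=sense();print(z["position"],Ro.from_euler("xyz",z["eef_rot"]).as_matrix().round(4))
E
```

```text
(array([ 627.4489026 , -255.19892659,   98.78520758]), np.float64(1.2608657390687712))
[[ 628.03481947 -255.00840683   99.        ]
 [ 627.03848573 -248.419495     99.        ]
 [ 629.02928682 -262.10273854   99.        ]] [[ 561.28786642 -263.20673321  106.        ]] 7.0023940907090685
[ 0.49643318 -0.26517377  0.10740254] [[ 8.780e-02 -9.961e-01 -1.100e-03]
 [-9.961e-01 -8.780e-02  7.000e-04]
 [-8.000e-04  1.100e-03 -1.000e+00]]
```

Call:
drive_tool(targets=[[8,[-8,-1,0],[0,0,0.4]],[8,[-25,-4,0],[0,0,1.3]],[8,[-50,-8,0],[0,0,2.7]],[8,[-80,-12,0],[0,0,4.3]],[8,[-112,-17,0],[0,0,6]],[8,[-144,-22,0],[0,0,7.6]],[8,[-176,-27,0],[0,0,9.3]],[8,[-208,-32,0],[0,0,11]],[8,[-240,-37,0],[0,0,12.7]],[8,[-272,-42,0],[0,0,14.4]],[8,[-304,-47,0],[0,0,16.1]],[8,[-334,-51,0],[0,0,17.7]],[8,[-362,-55,0],[0,0,19.2]],[8,[-385,-59,0],[0,0,20.4]],[8,[-402,-61.5,0],[0,0,21.3]],[8,[-411,-63,0],[0,0,21.8]],[8,[-411,-63,0],[0,0,21.8]],[8,[-411,-63,0],[0,0,21.8]]])

```text
time_s: 5.85
position: [0.5231, 0.1495, 0.1081]
eef_rot: [3.141, -0.0, -1.862]
ft_force: [-0.2, 0.5, -1.8]
opening: 0.184
```

Call:
drive_tool(targets=[[8,[0,0,15],[0,0,0]],[8,[0,0,30],[0,0,0]],[8,[0,0,40],[0,0,0]],[8,[0,0,45],[0,0,0]],[8,[0,0,45],[0,0,0]],[8,[0,0,45],[0,0,0]]])

```text
time_s: 6.35
position: [0.5235, 0.1492, 0.0637]
eef_rot: [-3.142, -0.0, -1.864]
ft_force: [-0.5, 0.2, -0.7]
opening: 0.182
```

```bash
python3 - <<'E'
from h import *
t=read_camera("top");c=read_camera("side")
s=sense();print(s["position"],s["eef_rot"],s["ft_force"],s["opening"],s["time_s"])
def cr(i,x,y,w,h,k): return cv2.resize(i[y:y+h,x:x+w],None,fx=k,fy=k,interpolation=cv2.INTER_CUBIC)
cv2.imwrite("pics/pre.png",np.hstack([cr(t["color"],240,110,100,150,4),cr(c["color"],180,190,100,150,4)]))
E
```

```text
[0.52378674 0.14951887 0.06418313] [-3.14066068e+00  5.41330090e-04 -1.86351142e+00] [-0.83016683 -0.62212921 -0.90801165] 0.17864117667423282 6.45
```

View pics/pre.png

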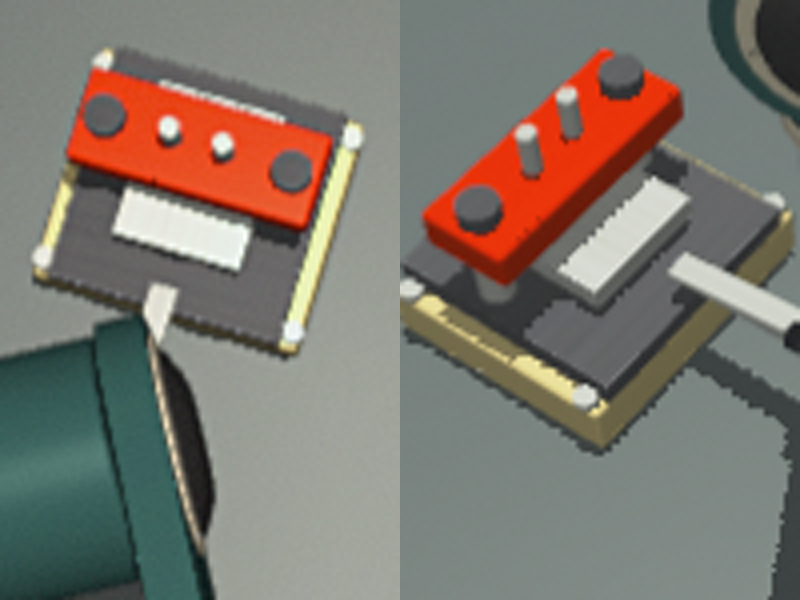

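```bash
python3 - <<'E'
from h import *
t=read_camera("top");s=read_camera("side")
f=lambda p,o:(np.array(p,float)+.5)/4-.5+o
T=lambda p:f(p,(240,110));S=lambda p:f(np.array(p)-(400,0),(180,190))
p=onz(t,T((163,287)),.057)[0]*1000
q=tri(t,T((163,287)),s,S((676,265)))
m=onz(t,[T((112,236)),T((240,270))],.0585).mean(0)*1000
u=np.array([.9573,-.289])
for x in(p,q[0]): d=(x-m)[:2]; print(x,d@u,d@[.289,.9573])
print(q,m)
E
```

```text
[650.48114813 111.96776551  57.        ] -19.048871722116964 1.4884997519478222
[649.3606534  111.6326037   56.95338719] -20.024659571136254 0.8438263716673772
(array([649.3606534 , 111.6326037 ,  56.95338719]), np.float64(2.318952815528264)) [668.28744859 105.03731467  58.5       ]
```

Call:
drive_tool(targets=[[8,[0,0,6],[0,0,0]],[8,[0,0,10],[0,0,0]],[8,[0,0,12.5],[0,0,0]],[8,[0,0,12.5],[0,0,0]],[8,[0,0,12.5],[0,0,0]],[8,[0,0,12.5],[0,0,0]]])

```text
time_s: 7.05
position: [0.5234, 0.1497, 0.0509]
eef_rot: [3.142, 0.0, -1.863]
ft_force: [-0.3, -0.4, -1.0]
opening: 0.18
```

Call:
drive_tool(targets=[[8,[0,0,1],[0,0,0]],[8,[0,0,1],[0,0,0]],[8,[0,0,1],[0,0,0]]])

```text
time_s: 7.3
position: [0.5234, 0.1496, 0.0499]
eef_rot: [-3.142, 0.0, -1.863]
ft_force: [0.1, 0.4, -0.5]
opening: 0.178
```

Call:
drive_tool(targets=[[8,[0,0,1],[0,0,0]],[8,[0,0,1],[0,0,0]],[8,[0,0,1],[0,0,0]]])

```text
time_s: 7.55
position: [0.5233, 0.1496, 0.0488]
eef_rot: [3.142, -0.0, -1.863]
ft_force: [-0.3, -0.0, -2.0]
opening: 0.178
```

Call:
drive_tool(targets=[[8,[0,0,0.6],[0,0,0]],[8,[0,0,0.6],[0,0,0]],[8,[0,0,0.6],[0,0,0]]])

```text
time_s: 7.8
position: [0.5235, 0.1496, 0.0484]
eef_rot: [-3.141, 0.0, -1.863]
ft_force: [-0.5, -0.1, 1.0]
opening: 0.178
```

Call:
drive_tool(targets=[[8,[0,-3,0.2],[0,0,0]],[8,[0,-7,0.2],[0,0,0]],[8,[0,-11,0.2],[0,0,0]],[8,[0,-15,0.2],[0,0,0]],[8,[0,-19,0.2],[0,0,0]],[8,[0,-23,0.2],[0,0,0]],[8,[0,-27,0.2],[0,0,0]],[8,[0,-30,0.2],[0,0,0]],[8,[0,-31,0.2],[0,0,0]],[8,[0,-31,0.2],[0,0,0]],[8,[0,-31,0.2],[0,0,0]]])

```text
time_s: 8.72
position: [0.5535, 0.1405, 0.0482]
eef_rot: [-3.141, 0.0, -1.863]
ft_force: [1.5, -0.4, 2.6]
opening: 0.178
```

```bash
python3 - <<'E'
from h import *
t=read_camera("top");c=read_camera("side")
for i in range(3):
    s=sense();print(s["position"],s["eef_rot"],s["ft_force"],s["wrist_torque"],s["time_s"]);read_camera("top")
def cr(i,x,y,w,h,k): return cv2.resize(i[y:y+h,x:x+w],None,fx=k,fy=k,interpolation=cv2.INTER_CUBIC)
cv2.imwrite("pics/in1.png",np.hstack([cr(t["color"],240,130,75,100,5),cr(c["color"],210,210,80,100,5)]))
E
```

```text
[0.55338115 0.14052867 0.04810521] [-3.14079899e+00  1.08086515e-04 -1.86344366e+00] [ 2.40393091 -0.17792845  2.7030195 ] [-0.21205362 -0.73288575 -0.0122837 ] 8.8167
[0.55329974 0.14055776 0.04810163] [-3.14091533e+00  8.37473096e-05 -1.86339599e+00] [ 1.51066228 -0.64238655  2.60907278] [-0.29920607 -0.81004268  0.02331735] 8.8667
[0.55326771 0.14058357 0.04812606] [-3.14098731e+00  1.01904707e-04 -1.86340469e+00] [ 1.54569948 -0.32828933  3.57218456] [-2.07433061e-01 -8.35074610e-01 -5.23585843e-04] 8.9167
```

View pics/in1.png

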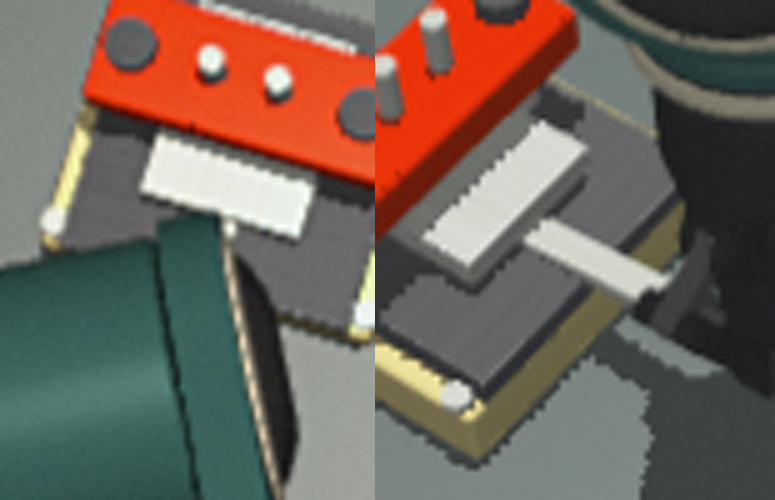

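Call:
drive_tool(targets=[[8,[0,-2,0],[0,0,0]],[8,[0,-4,0],[0,0,0]],[8,[0,-6,0],[0,0,0]],[8,[0,-8,0],[0,0,0]]])

```text
time_s: 9.3
position: [0.5605, 0.1386, 0.0482]
eef_rot: [3.141, 0.0, -1.863]
ft_force: [-4.4, 0.7, 6.6]
opening: 0.177
```

Call:
drive_tool(targets=[[8,[0,-1.5,0],[0,0,0]],[8,[0,-3,0],[0,0,0]]])

```text
time_s: 9.47
position: [0.5633, 0.1377, 0.0482]
eef_rot: [3.141, 0.0, -1.863]
ft_force: [-3.7, 1.7, 8.7]
opening: 0.176
```

Call:
drive_tool(targets=[[8,[0,-1.5,0],[0,0,0]],[8,[0,-3,0],[0,0,0]]])

```text
time_s: 9.63
position: [0.5662, 0.1369, 0.0482]
eef_rot: [3.141, 0.0, -1.863]
ft_force: [-4.2, 1.7, 8.3]
opening: 0.178
```

Call:
drive_tool(targets=[[8,[0,-1.5,0],[0,0,0]],[8,[0,-3,0],[0,0,0]]])

```text
time_s: 9.8
position: [0.5691, 0.136, 0.0482]
eef_rot: [3.141, 0.0, -1.863]
ft_force: [-4.9, 1.5, 7.9]
opening: 0.179
```

Call:
drive_tool(targets=[[8,[0,0,-0.4],[0,0,0]],[8,[0,-1,-0.4],[0,0,0]],[8,[0,-2,-0.4],[0,0,0]]])

```text
time_s: 10.05
position: [0.571, 0.1353, 0.0484]
eef_rot: [3.141, -0.0, -1.863]
ft_force: [-4.5, 1.1, 5.0]
opening: 0.18
```

Call:
drive_tool(targets=[[8,[0,-1,0],[0,0,0]],[8,[0,-2,0],[0,0,0]]])

```text
time_s: 10.22
position: [0.5729, 0.1347, 0.0484]
eef_rot: [3.141, -0.0, -1.863]
ft_force: [-3.9, 0.7, 6.3]
opening: 0.176
```

Call:
drive_tool(targets=[[8,[0,0,-0.4],[0,0,0]],[8,[0,-1,-0.4],[0,0,0]],[8,[0,-2,-0.4],[0,0,0]]])

```text
time_s: 10.47
position: [0.5748, 0.1341, 0.0486]
eef_rot: [3.141, -0.0, -1.863]
ft_force: [-3.7, 0.8, 4.0]
opening: 0.179
```

```bash
python3 - <<'E'
from h import *
u=np.array([.9573,-.289]);F=[];W=[]
for i in range(4):
    c=read_camera(("top","side")[i%2]);s=sense();F.append(s["ft_force"]);W.append(s["wrist_torque"])
F=np.mean(F,0);d=s["position"][:2]*1000-[668.5,106]
print("axial",F[:2]@u,"z",F[2],"W",np.mean(W,0),"depth",d@u+132,"y",d@[.289,.9573],s["position"],s["eef_rot"],s["time_s"])
E
```

```text
axial -2.4857986613077308 z 2.4418797848831173 W [0.07605928 0.20077208 0.04687025] depth 34.33265260889249 y -0.21082950706175677 [0.57493691 0.1340256  0.04861713] [ 3.14116332e+00 -1.49431302e-04 -1.86333068e+00] 10.6667
```

Call:
drive_tool(targets=[[8,[0,0,-0.3],[0,0,0]],[8,[0,-1,-0.3],[0,0,0]],[8,[0,-2,-0.3],[0,0,0]]])

```text
time_s: 10.92
position: [0.5765, 0.1335, 0.0487]
eef_rot: [3.14, -0.0, -1.863]
ft_force: [-5.9, 2.0, 0.1]
opening: 0.182
```

Call:
drive_tool(targets=[[8,[0,-1,0],[0,0,0]],[8,[0,-2,0],[0,0,0]]])

```text
time_s: 11.08
position: [0.5784, 0.1329, 0.0487]
eef_rot: [3.14, -0.0, -1.863]
ft_force: [-6.7, 3.2, 1.5]
opening: 0.178
```

Call:
drive_tool(targets=[[8,[0,-1,0],[0,0,0]],[8,[0,-2,0],[0,0,0]]])

```text
time_s: 11.25
position: [0.5803, 0.1324, 0.0487]
eef_rot: [3.14, -0.0, -1.863]
ft_force: [-7.0, 2.6, 2.1]
opening: 0.181
```

Call:
drive_tool(targets=[[8,[0,0,0],[0,0,0]],[8,[0,0,0],[0,0,0]],[8,[0,0,0],[0,0,0]]])

```text
time_s: 11.5
position: [0.5804, 0.1323, 0.0487]
eef_rot: [3.14, -0.0, -1.863]
ft_force: [-5.4, 0.7, 0.5]
opening: 0.179
```

```bash
python3 - <<'E'
from h import *
u=np.array([.9573,-.289]);F=[];W=[]
for i in range(6):
    c=read_camera(("top","side")[i%2]);s=sense();F.append(s["ft_force"]);print(F[-1].round(1),(s["position"]*1000).round(2))
F=np.mean(F,0);d=s["position"][:2]*1000-[668.5,106]
print("axial",F[:2]@u,"z",F[2],"depth",d@u+132,"y",d@[.289,.9573],s["eef_rot"],s["opening"],s["time_s"])
def cr(i,x,y,w,h,k): return cv2.resize(i[y:y+h,x:x+w],None,fx=k,fy=k,interpolation=cv2.INTER_CUBIC)
cv2.imwrite("pics/fin.png",cr(c["color"],190,190,110,110,5))
E
```

```text
[-4.6  1.9 -0.3] [580.44 132.35  48.74]
[-4.2  2.7 -0.2] [580.44 132.35  48.76]
[-4.6  1.6 -0.3] [580.41 132.35  48.73]
[-4.9  1.5 -0.2] [580.45 132.32  48.76]
[-4.3  1.3 -0.2] [580.41 132.32  48.72]
[-4.5  0.9 -1.1] [580.45 132.33  48.77]
axial -4.803414334493008 z -0.38693338994730136 depth 40.10342546505147 y -0.2384805978166445 [ 3.14053729e+00 -2.83816722e-04 -1.86328041e+00] 0.17477307152910643 11.8
```

View pics/fin.png

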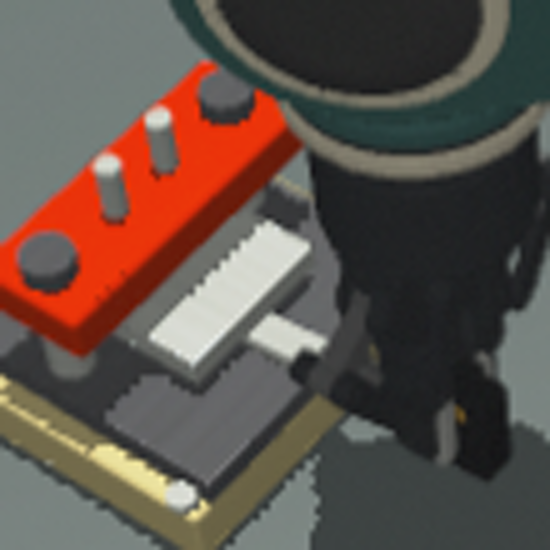

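```bash
python3 -c "
from rig import sign_off;print(sign_off())"
```

```text
the job is handed in; nothing more can be done
None
```

I picked up the farthest gauge and laid its blade on the ledge of the smaller stand. I then slid it straight into the gap until it dragged, and handed in at about 11.8 s, still gripping it.

**Last checks before hand-in:**
- **Position:** the tip is about 40 mm in and within about 1 mm of the middle. The yaw is within about 0.5° of the gap's measured direction and the tool is level. The TCP held steady to about 0.05 mm.
- **Drag:** the axial push rose from about 4 N to 7.5 N at 35–37 mm depth, while the downward press fell. At rest it holds about 4.8 N. That fits the blade being snug between both plates.
- **Plate rise:** I stopped about 4–5 mm past first drag, so I estimate a rise of about 0.5 mm. I inferred this from force and depth, because the cameras can't resolve it.

**Less certain:**
- Blade friction on the lower plate pushed the readings up to 8–9 N vertical and about 5 N axial between 19 and 34 mm. I raised the tool 1.1 mm in all to ease that. It makes the exact first-drag depth uncertain by a few millimetres.
- The arm never passed near the bystanders, but I did not measure their positions again at the end.

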